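Take the length stop out of the T-slot trough and rack it

ROBOT

A 6-joint arm with a two-finger parallel gripper is mounted at the origin on a cart in front of the work surface, level with it; the furniture and walls round the work are solid. World frame = base frame: x ahead of the robot, y to its left, z up, the work surface at z = 0. Lengths are in mm, angles in rad, forces in N, time in s.
With the tool pointing down it reaches from about 300 to 775 mm from the base axis. Payload 14.6 kg.
Tool frame: the origin (TCP) lies between the finger pads; the fingertips stand 19 mm ahead of it and the grasp point (between the pads) is the TCP (manip.tcp_to_tips is the distance from the TCP to the fingertips, in mm); x points along the fingers, z is the direction in which the jaws open and shut, and the axes are right-handed (so a half turn about x gives the same grasp; the last joint's range is limited). The gripper opens to 94 mm and grips with 3 to 60 N. Pads are 16 mm wide; open, the fingers measure 119 mm over their backs; the gripper's body (75 mm by 177 mm) begins 78 mm behind the grasp point.
Start: joints at [-1.182, 0.3, 1.521, -0, 1.321, -0.067], TCP at [242.091, -493.843, 224.446] pointing down, gripper open.
Joint ranges: [-3.03, 3.03], [-0.79, 2.21], [0.23, 2.52], [-1.04, 4.18], [0, 3.07], [-2.55, 2.55]. Speed limits (rad/s): [2.22, 2.22, 2.57, 3.14, 3.14, 3.14].

INTERFACE

Orientations are given as [roll, pitch, yaw] about the fixed x, y, z axes, in that order (R = Rz(yaw) Ry(pitch) Rx(roll)).
In Python, from cell import manip gives the robot as it stands.
- The arm moves only by the tool jog_arm, never from a script. Its argument "moves" is a list that holds one entry, the list of rows, each a list of 6 numbers: the shift along the world's x, y, z in mm, then the turn, a rotation vector about the world's x, y, z in degrees. In form: [[[dx, dy, dz, wx, wy, wz], ...]]. A call has 1 to 5 rows; each row shifts and turns the pose as measured when the row begins; what a row does not reach is not made up. A row lasts 1/10 s, in which the tool goes at most 50 mm and 8.59 degrees, less where a joint would pass 70% of its speed; a pose out of reach is approached as far as the arm can. A call is refused whole if a number of a shift passes 50 or a number of a turn 8.59, either way. A call with a gripper value outside its range is refused whole. "gripper" is the opening, from -1 (shut) to 1 (fully open), set as the call begins (left out, the last holds). The fingers move at their own pace and stop on an object; "squeeze" is the grip in N (left out, the last holds). Time passes only in rows, so rows that do not move let the fingers close. It gives the time, the measured TCP pose, the force and the opening at its end, in the units of the state.
- manip.read_state(): the state, without advancing time (a new reading comes with each control period).
- manip.camera(name): name is "scene" or "side" or "wrist"; returns (picture, depth): 420x560x3 uint8, blue, green, red; 420x560 float32, mm along the optical axis (not along the pixel's ray), 0 where there is no reading.
- manip.camera_params(name): a dict with "fx", "fy", "cx", "cy" (pixels), "rvec" (rotation vector, rad) and "tvec" (3), from world to camera coordinates, as OpenCV has them. Camera axes: x right, y down, z forward; pixel columns grow to the right and rows downward; lengths in mm; the calibration is good to about 2 mm. A picture is of the moment at which its call begins: read the wrist's pose just before it. camera_params takes no time and is no camera call; for the wrist camera it gives the pose at the moment of the call.
- manip.sign_off(): hands the job in, once; it reports no verdict.
The state is a dict: "clock": time; "joints": joint angles; "qd": joint speeds; "effort": joint torques, N m; "eef_pos": TCP position; "eef_rot": TCP orientation; "wrist_force": force on the tool from outside, world axes, zero at the start; "moment": the same for the moment, N m; "finger_gap": finger opening in mm.
Only numpy, scipy, OpenCV 4.12 (cv2) and the standard library are available. Lean on these libraries where they do the work, as an engineer would, in place of code of your own. Each camera call takes 0.05 s, during which the arm holds its last target. There are 200 camera calls.

TASK

Slide the steel length stop along the T-slot of the aluminium trough to the open end towards the robot and lift it out. Stand it upright on the bare desk and let go, then take it again across its width (the rack leaves room for fingers only at its sides) and stand it in the empty bay of the wooden rack, foot wholly on the base, centred and lengthwise between the boards like the two stops already there. Do not disturb those two or the other things on the desk.

Things in the scene. Friction and masses are not known exactly. Their poses are not given: they have to be found in the camera images.
- stop: A steel length stop, 200 to 400 g. Origin: centre of its underside, z up, x along its length. From below: a foot plate 64 long (x) x 46 wide (y), z 0 to 8; a neck 64 x 22, z 8 to 20; a dark block 58 long (x) x 40 wide (y), z 20 to 62, which is what you grip. Stands firmly on its foot; the same both ways round. This one starts in the trough's T-slot, its x parallel to the trough's.
- trough: Fixed aluminium trough 260 long (x) x 72 (y) x 66 high, origin on the desk. x from -135 (open end, towards the robot) to +125 (plug from 117). Floor top z = 6. Along its whole length side walls 8 thick, 56 apart inside, tops z = 66: about 8 beside the stop's block, so fingers fit only at the block's two ends.
- rack: Fixed plywood rack, origin on the desk under its centre. Base 76 deep (x) x 254 (y), top z = 6. Four boards 8 thick, tops z = 66, make three bays at y = -82, 0, +82, each 74 long (y), open to -x and +x. A stop stands there with its own x along the rack's y (5 play at each end). Which bay is empty varies.
- free_bay: Thin dark pad, only marked out (no height to speak of), on the base at the centre of the rack's empty bay; origin z = 6 above the desk, axes as the rack's.
- stored_a: A steel length stop, 200 to 400 g. Origin: centre of its underside, z up, x along its length. From below: a foot plate 64 long (x) x 46 wide (y), z 0 to 8; a neck 64 x 22, z 8 to 20; a dark block 58 long (x) x 40 wide (y), z 20 to 62, which is what you grip. Stands firmly on its foot; the same both ways round. Stored in a rack bay.
- stored_b: A steel length stop, 200 to 400 g. Origin: centre of its underside, z up, x along its length. From below: a foot plate 64 long (x) x 46 wide (y), z 0 to 8; a neck 64 x 22, z 8 to 20; a dark block 58 long (x) x 40 wide (y), z 20 to 62, which is what you grip. Stands firmly on its foot; the same both ways round. Stored in another rack bay.
- solder_reel: Bystander: reel, 54 across, 32 high, behind the rack.
- tin_1: Bystander: round white tin, 51 across, 24 high, loose, to the left of the trough. Pliers, screwdriver, tape, calipers, mug and the rest of the clutter are fixed.
- slot_end (a point): Where the T-slot ends, on the trough's floor at its x = -30; axes as the trough's. From here to x = +125 lips (z 17 to 24) jut from both walls, 27 apart, over the stop's foot (play 3 up, 2.5 sideways; plain dry sliding). From here to -135 no lips: a stop with its centre 34 to 70 mm on the robot's side of this point stands free and lifts straight out.
- bare_spot (a point): A point on the desk behind the rack with at least 60 mm of bare desk round it, handy for putting the stop down; any other bare desk will do too.
Things that resemble listed ones, but are neither listed nor needed, are in the scene too. What is shaped like the stop but green or turquoise is not meant.

How it is judged (in metres and radians):
On the way, in this order (a step that is already met when the one before it is completed fails the run):
1. the stop has been slid clear of the lips, still down in the trough (centre beyond x = -64 mm in the trough's frame, no more than 10 mm above its floor) (x of stop in the frame of trough below -0.064 m and z of stop in the frame of trough below 0.016 m and y of stop in the frame of trough between -0.02 and 0.02 m), for 0.02 s.
2. the stop stands upright on the desk itself, let go and at rest (height (world z) of stop below 0.004 m and angle between stop's own z axis and vertical below 0.06 rad and linear speed of stop below 0.02 m/s and contact force between the fingers and stop below 0.05 N), for 0.2 s.
At the end, for the whole second after the job is handed in: The stop stands upright (within 0.06 rad) on the base of the rack's empty bay, within 15 mm of the bay's centre in depth and 10 mm along the row (4 mm in height), lengthwise between the boards (within 0.17 rad), let go and at rest (x of stop in the frame of free_bay between -0.015 and 0.015 m and y of stop in the frame of free_bay between -0.01 and 0.01 m and z of stop in the frame of free_bay between -0.004 and 0.004 m and angle between stop's own z axis and vertical below 0.06 rad and angle between the x axis of stop and the y axis of rack, either way round below 0.17 rad and linear speed of stop below 0.02 m/s and contact force between the fingers and stop below 0.05 N); the robot touches nothing.
It fails at once if a stored stop is shifted by more than 15 mm (distance of any of stored_a, stored_b from where it was at the start of the episode above 0.015 m).
It fails at once if the reel or the tin is moved by more than 30 mm (distance of any of solder_reel, tin_1 from where it was at the start of the episode above 0.03 m).
It also fails if it takes over 54 s, if anything falls off the work surface, if the arm or the gripper's body presses on something with over 40 N, if the wrist force passes 120 N, or if a joint passes its speed limit or range.

## Working session

There is one attempt and no reset: what is moved stays moved. The work goes in short steps, Python scripts to look and compute and a tool call to move; the robot and the scene stay as the last step left them, time stands still between calls to the robot, and variables do not carry over. Pictures are saved under pics/ and viewed, about 8 in all and at most 12, crops included, and the job is handed in when it is done.

Besides the shell and the picture viewer there is one more tool, called after "Emit:" as name([rows], argument=value, ...), one row to a line, values as JSON. jog_arm: Moves the arm, as the interface text tells. Its arguments: {"type":"object","properties":{"moves":{"type":"array","items":{"type":"array","items":{"type":"array","items":{"type":"number"}}}},"gripper":{"type":"number"},"squeeze":{"type":"number"}},"required":["moves"]}

```bash
mkdir -p pics; cat > h.py <<'E'
import numpy as np, cv2
from cell import manip
def grab(n):
    p=manip.camera_params(n); im,d=manip.camera(n)
    np.savez(f'pics/{n}.npz',im=im,d=d,K=[p['fx'],p['fy'],p['cx'],p['cy']],r=np.array(p['rvec'],float),t=np.array(p['tvec'],float))
    return load(n)
def load(n):
    f=np.load(f'pics/{n}.npz'); im,d=f['im'],f['d']; fx,fy,cx,cy=f['K']
    R=cv2.Rodrigues(f['r'])[0]; v,u=np.indices(d.shape)
    P=np.stack([(u-cx)/fx*d,(v-cy)/fy*d,d],-1)
    W=(P-f['t'].ravel())@R; W[d<=0]=np.nan
    return im,d,W
E
python3 - <<'E'
from h import *
print(manip.read_state())
a=grab('scene')[0];b=grab('side')[0]
cv2.imwrite('pics/1.png',cv2.resize(np.hstack([a]),(800,600)));cv2.imwrite('pics/2.png',cv2.resize(b,(800,600)))
E
```

```text
{'clock': 0.0, 'joints': array([-1.18157148e+00,  3.00465967e-01,  1.52155400e+00, -1.12714805e-05,
        1.32068693e+00, -6.66075318e-02]), 'qd': array([-0.00136912, -0.00050849,  0.00051374,  0.00039989, -0.00030916,
        0.00072329]), 'effort': array([-7.69614617e-04, -5.31814742e+01, -3.52738738e+01,  7.06952135e-02,
        2.44734687e-02, -1.14033664e-04]), 'eef_pos': array([ 242.02017265, -493.63583187,  223.90058561]), 'eef_rot': array([3.08478307, 1.56968203, 1.96982191]), 'wrist_force': array([-0.58572084, -0.02436022,  0.20254044]), 'moment': array([ 0.02999812, -0.02469144, -0.02079445]), 'finger_gap': 94.26396846829623}
```

View pics/1.png

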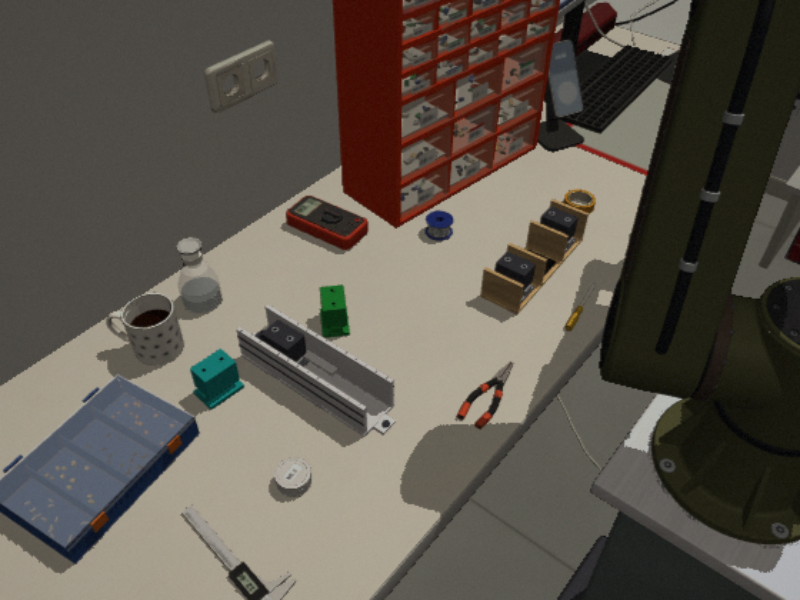

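View pics/2.png

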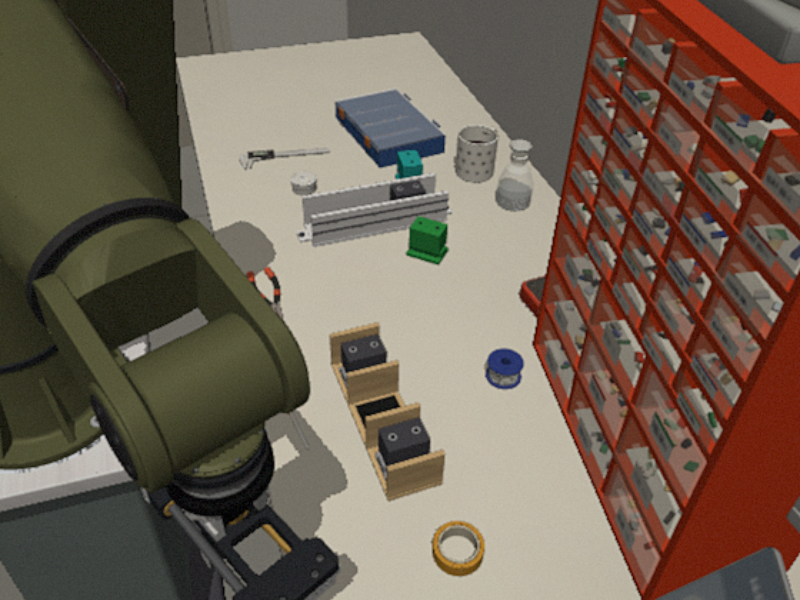

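Scene view (800x600): the dark stop sits in the trough at (283,340). The green one at (334,310) and the turquoise one at (216,377) are decoys, and the two stored stops are at (515,265) and (560,220). In the side view the rack's middle bay is empty, with its pad at (378,407). Next I'll measure these.

```bash
python3 - <<'E'
from h import *
for n in ['scene','side']:
    im,d,W=load(n); z=W[...,2]
    hsv=cv2.cvtColor(im,cv2.COLOR_BGR2HSV)
    inb=(W[...,0]>200)&(W[...,0]<950)&(np.abs(W[...,1])<700)
    dark=inb&(z>63)&(z<73)&(hsv[...,2]<90)
    print(n,'dark')
    def comps(m,a0):
        k,l,s,c=cv2.connectedComponentsWithStats(m.astype(np.uint8))
        for i in range(1,k):
            if s[i,4]>a0:
                q=W[l==i]; r=cv2.minAreaRect(q[:,:2].astype(np.float32))
                print(c[i].round(),s[i,4],np.round(np.median(q,0)), np.round(r[0]),np.round(r[1]),round(r[2],1),hsv[l==i].mean(0).round())
    comps(dark,60)
    print('all 58-72'); comps(inb&(z>61)&(z<73)&(hsv[...,2]>=90),40)
    print('objs 15-36'); comps(inb&(z>14)&(z<36),80)
E
```

```text
scene dark
[261. 129.] 130 [ 790. -115.   68.] [ 802. -116.] [165.  36.] 3.1 [ 10. 217.  67.]
[391. 152.] 208 [ 459. -257.   66.] [ 459. -259.] [44. 58.] 89.9 [120.  16.  45.]
[361. 185.] 252 [449. -94.  67.] [451. -95.] [57. 45.] 3.8 [113.  17.  45.]
[107. 213.] 86 [853. 365.  68.] [848. 368.] [57. 19.] 44.3 [20. 35. 80.]
[197. 234.] 342 [640. 281.  67.] [641. 280.] [42. 62.] 89.8 [121.  16.  45.]
[106. 234.] 93 [792. 412.  68.] [800. 408.] [71. 23.] 56.4 [19. 33. 72.]
all 58-72
[399. 145.] 48 [ 459. -300.   65.] [ 462. -300.] [72. 16.] 5.7 [ 18. 123. 148.]
[384. 160.] 51 [ 460. -219.   65.] [ 458. -218.] [14. 75.] 89.6 [ 18. 120. 149.]
[369. 176.] 60 [ 455. -137.   64.] [ 455. -138.] [74. 10.] 3.5 [ 18. 119. 149.]
[137. 195.] 123 [843. 287.  67.] [848. 278.] [58. 33.] 55.6 [ 24.  22. 123.]
[352. 194.] 66 [450. -56.  65.] [449. -56.] [76. 11.] 4.2 [ 18. 120. 150.]
[233. 211.] 93 [633. 171.  62.] [634. 171.] [38. 36.] 48.6 [ 65. 189. 104.]
[231. 240.] 305 [572. 246.  65.] [580. 245.] [259.  11.] 1.7 [ 17.  15. 165.]
[211. 258.] 336 [569. 310.  65.] [577. 310.] [259.  11.] 1.6 [ 17.  
[... 3126 characters left out ...]
1. 305.  31.] [531. 304.] [166.  13.] 1.3 [ 19.  15. 118.]
[263. 157.] 598 [570. 241.  25.] [580. 244.] [261.  15.] 1.5 [ 33.  14. 105.]
[299. 173.] 139 [639. 146.  28.] [638. 149.] [34. 64.] 72.6 [ 65. 176.  75.]
[371. 206.] 199 [755. -18.  31.] [767. -22.] [33. 62.] 6.5 [ 11. 156. 102.]
[417. 333.] 1028 [ 688. -373.   24.] [ 709. -319.] [429.  37.] 82.4 [  7. 163. 122.]
[353. 254.] 437 [ 652. -155.   33.] [ 654. -150.] [55. 51.] 65.4 [101. 125. 104.]
[260. 272.] 246 [ 453. -142.   25.] [ 454. -142.] [76.  7.] 3.2 [ 18. 108. 108.]
[289. 337.] 279 [ 461. -305.   25.] [ 462. -306.] [76.  7.] 0.3 [ 18. 108. 108.]
[320. 382.] 620 [ 483. -403.   21.] [ 484. -399.] [63. 61.] 85.7 [ 19. 135. 152.]
```

```bash
python3 - <<'E'
from h import *
a=load('scene')[0]; b=load('side')[0]
A=cv2.resize(a[195:305,155:285],(520,440)); B=cv2.resize(b[220:350,220:320],(280,364))
c=np.zeros((440,800,3),np.uint8); c[:,:520]=A; c[:364,520:]=B
cv2.imwrite('pics/3.png',c)
E
```

```text
(no output)
```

View pics/3.png

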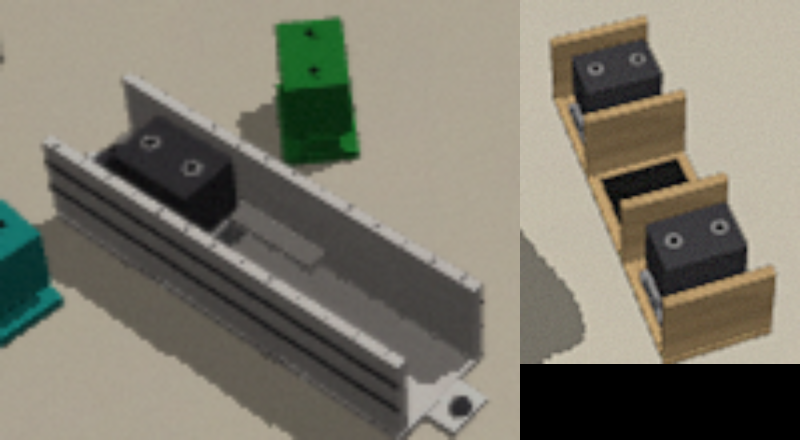

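The crop confirms the target: the dark stop in the trough (crop ~(170,170), screw heads on top). The green and turquoise ones stand outside it, so they're decoys. The empty bay is the middle one, with the black pad showing. Estimates:

| Item | Position (mm) | Yaw |
|---|---|---|
| Trough origin | about (583.5, 278) | 1.6° |
| Stop | about (640.5, 278) | as trough |
| Bay centre | about (456, -179.5) | 2.9° |

I'll move above the stop.

Emit:
jog_arm([
  [[20,39,0,0,0,3.3],[20,39,0,0,0,3.3],[20,39,0,0,0,3.3],[20,39,0,0,0,3.3],[20,39,0,0,0,3.3]],
], gripper=0.6)

```text
clock: 0.6
eef_pos: [341.5, -294.5, 221.4]
eef_rot: [-3.124, 1.566, 2.335]
wrist_force: [0.3, -0.2, -0.4]
finger_gap: 75.1
```

Emit:
jog_arm([
  [[20,39,0,0,0,3.3],[20,39,0,0,0,3.3],[20,39,0,0,0,3.3],[20,39,0,0,0,3.3],[20,39,0,0,0,3.3]],
])

```text
clock: 1.1
eef_pos: [443.2, -90.5, 221.1]
eef_rot: [-3.12, 1.566, 2.638]
wrist_force: [0.0, -0.7, -0.9]
finger_gap: 75.5
```

Emit:
jog_arm([
  [[20,39,0,0,0,3.3],[20,39,0,0,0,3.3],[20,39,0,0,0,3.3],[20,39,0,0,0,3.3],[20,39,0,0,0,3.3]],
])

```text
clock: 1.6
eef_pos: [545.3, 114.2, 220.4]
eef_rot: [-3.018, 1.565, 3.041]
wrist_force: [0.1, -0.7, 0.1]
finger_gap: 75.4
```

Emit:
jog_arm([
  [[20,39,0,0,0,3.3],[20,39,0,0,0,3.3],[20,39,0,0,0,3.3],[20,39,0,0,0,3.3]],
])

```text
clock: 2.0
eef_pos: [626.8, 277.6, 218.8]
eef_rot: [-2.937, 1.562, -2.92]
wrist_force: [0.1, -0.5, 0.7]
finger_gap: 75.0
```

Emit:
jog_arm([
  [[13,0,-35,0,0,0.6],[0,0,-20,0,0,0],[0,0,0,0,0,0]],
])

```text
clock: 2.3
eef_pos: [640.3, 283.5, 159.3]
eef_rot: [-2.963, 1.561, -2.927]
wrist_force: [0.2, 0.0, -0.5]
finger_gap: 75.4
```

```bash
cat > wl.py <<'E'
from h import *
import sys
zlo,zhi=float(sys.argv[1]),float(sys.argv[2]); out=sys.argv[3]
s=manip.read_state(); R=s['eef_rot']; print(s['clock'],s['eef_pos'].round(1),'jaw deg',round(np.degrees(R[2]-R[0])%180,2),'pitch',round(R[1],3),'gap',round(s['finger_gap'],1),'F',s['wrist_force'].round(1))
im,d,W=grab('wrist'); z=W[...,2]; hsv=cv2.cvtColor(im,cv2.COLOR_BGR2HSV)
m=(z>zlo)&(z<zhi)
k,l,st,c=cv2.connectedComponentsWithStats(m.astype(np.uint8))
for i in range(1,k):
    if st[i,4]>150:
        q=W[l==i]; r=cv2.minAreaRect(q[:,:2].astype(np.float32))
        print(c[i].round(),st[i,4],np.round(np.median(q,0),1),np.round(r[0],1),np.round(r[1],1),round(r[2],1),hsv[l==i].mean(0).round())
cv2.imwrite(out,im)
E
python3 wl.py 58 75 pics/4.png
```

```text
2.3 [640.3 283.5 159.3] jaw deg 2.05 pitch 1.561 gap 75.4 F [ 0.2  0.  -0.5]
[501.  90.] 1511 [789.8 382.8  67. ] [800.9 384.6] [31.5 78.5] 10.1 [18. 40. 95.]
[342.  81.] 4728 [681.5 386.5  62. ] [682.  385.6] [58.2 40.4] 84.9 [ 86. 185. 105.]
[201. 185.] 3920 [579.7 307.9  65.9] [578.3 307.3] [259.4   8.6] 1.5 [ 19.  16. 192.]
[281. 226.] 3774 [641.5 279.   68. ] [641.6 277.2] [58.1 40.2] 1.7 [118.  15.  78.]
[533. 241.] 1740 [837.8 275.6  66.1] [843.5 270.5] [58.5 29.4] 84.7 [ 22.  26. 139.]
[108. 261.] 1544 [502.2 243.   65.8] [503.1 241.6] [105.8   8.9] 2.1 [ 20.  21. 173.]
[278. 263.] 1612 [640.6 246.9  65.7] [640.  245.3] [107.7   9.3] 2.1 [ 18.  19. 176.]
[283. 363.] 1182 [648.9 151.6  62.2] [646.  157.3] [40.1 46.5] 48.2 [ 64. 158. 140.]
```

View pics/4.png

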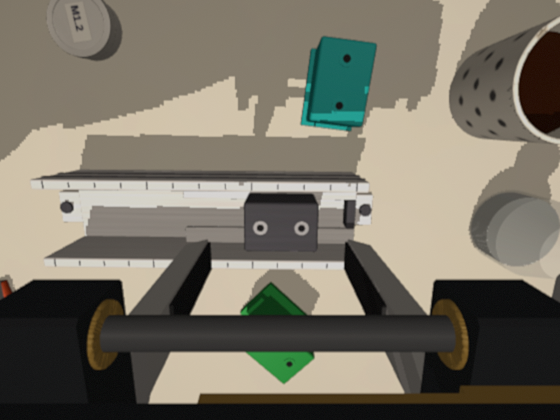

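The wrist view shows the stop's block at (281,222), between the trough walls, with the jaws straddling it lengthwise. It measures (641.6, 277.2) at 1.7°, so I'll correct y and descend.

Emit:
jog_arm([
  [[1.3,-6.3,-20,0,0,0],[0,0,-30,0,0,0],[0,0,0,0,0,0]],
])

```text
clock: 2.65
eef_pos: [642.9, 276.4, 114.3]
eef_rot: [3.13, 1.567, -3.119]
wrist_force: [-0.4, -0.2, -0.1]
finger_gap: 74.8
```

Emit:
jog_arm([
  [[-1,1,-35,0,0,0],[0,0,-24,0,0,0],[0,0,-4,0,0,0],[0,0,0,0,0,0]],
])

```text
clock: 3.05
eef_pos: [645.2, 277.7, 60.6]
eef_rot: [0.508, 1.564, 0.541]
wrist_force: [0.6, 0.8, 0.7]
finger_gap: 75.0
```

Emit:
jog_arm([
  [[-3,0,-9,0,0,0],[0,0,-2,0,0,0],[0,0,0,0,0,0]],
])

```text
clock: 3.35
eef_pos: [643.7, 278.3, 54.2]
eef_rot: [0.419, 1.558, 0.451]
wrist_force: [0.5, 0.1, -0.4]
finger_gap: 75.3
```

Emit:
jog_arm([
  [[0,0,0,0,0,0],[0,0,0,0,0,0],[0,0,0,0,0,0],[0,0,0,0,0,0]],
], gripper=-1, squeeze=25)

```text
clock: 3.75
eef_pos: [644.0, 278.4, 55.4]
eef_rot: [0.418, 1.557, 0.451]
wrist_force: [0.8, -0.2, -1.6]
finger_gap: 58.0
```

Emit:
jog_arm([
  [[-8,-0.2,0,0,0,0],[-12,-0.4,0,0,0,0],[-12,-0.4,0,0,0,0]],
])

```text
clock: 4.05
eef_pos: [611.8, 277.1, 55.5]
eef_rot: [0.377, 1.554, 0.408]
wrist_force: [1.3, 0.2, -0.8]
finger_gap: 57.9
```

Sliding smoothly.

Emit:
jog_arm([
  [[-15,-0.5,-0.3,0,0,0],[-15,-0.5,0,0,0,0],[-15,-0.5,0,0,0,0],[-15,-0.5,0,0,0,0]],
])

```text
clock: 4.45
eef_pos: [548.5, 274.7, 55.6]
eef_rot: [0.351, 1.551, 0.383]
wrist_force: [2.4, -0.2, -1.0]
finger_gap: 57.7
```

Emit:
jog_arm([
  [[-15,-0.5,-0.3,0,0,0],[-15,-0.5,0,0,0,0],[-12,-0.4,0,0,0,0],[-5,-0.2,0,0,0,0],[0,0,0,0,0,0]],
])

```text
clock: 4.95
eef_pos: [496.3, 272.7, 55.6]
eef_rot: [0.339, 1.551, 0.372]
wrist_force: [-0.7, -0.5, -3.0]
finger_gap: 57.8
```

```bash
python3 wl.py 60 76 pics/5.png
```

```text
4.95 [496.3 272.7  55.6] jaw deg 1.89 pitch 1.551 gap 57.8 F [-0.7 -0.5 -3. ]
[367. 208.] 7043 [535.6 307.1  65.8] [537.9 306.5] [179.2   8.2] 1.6 [ 16.  25. 162.]
[277. 274.] 10560 [495.5 275.8  68.3] [495.6 272.7] [82.2 39.5] 1.3 [113.  15.  79.]
```

Step 1 is met: the stop is at trough x ≈ -87. I'll lift it straight out.

Emit:
jog_arm([
  [[0,0,10,0,0,0],[0,0,20,0,0,0],[0,0,30,0,0,0],[0,0,40,0,0,0],[0,0,20,0,0,0]],
])

```text
clock: 5.5
eef_pos: [496.1, 271.3, 178.2]
eef_rot: [0.305, 1.558, 0.336]
wrist_force: [-0.5, 1.0, -3.9]
finger_gap: 58.0
```

Emit:
jog_arm([
  [[5,-20,0,0,0,-6],[5,-29,0,0,0,-8],[5,-29,0,0,0,-8],[5,-29,0,0,0,-8],[5,-29,0,0,0,-8]],
])

```text
clock: 6.0
eef_pos: [523.6, 133.7, 185.7]
eef_rot: [0.43, 1.549, -0.22]
wrist_force: [0.1, 0.9, -3.3]
finger_gap: 58.1
```

Emit:
jog_arm([
  [[5,-29,0,0,0,-8],[5,-29,0,0,0,-8],[5,-29,0,0,0,-8],[5,-29,0,0,0,-8],[5,-29,0,0,0,-8]],
])

```text
clock: 6.5
eef_pos: [550.2, -18.6, 189.2]
eef_rot: [0.486, 1.547, -0.894]
wrist_force: [0.0, 0.6, -3.1]
finger_gap: 57.8
```

Emit:
jog_arm([
  [[5,-20,0,0,0,-8],[0,-5,-5,0,0,-3],[0,0,-5,0,0,0],[0,0,0,0,0,0]],
])

```text
clock: 6.9
eef_pos: [556.3, -49.2, 180.7]
eef_rot: [0.511, 1.547, -1.077]
wrist_force: [-0.1, -1.0, -4.1]
finger_gap: 58.1
```

```bash
python3 wl.py -6 195 pics/5.png | head -1; python3 - <<'E'
from h import *
import numpy as np
im,d,W=load('wrist'); p=manip.read_state()['eef_pos']
# desk area under target: anything above desk within 70 mm, excluding gripper/stop heights
for n in ['scene','side']:
    im,d,W=grab(n); r=np.hypot(W[...,0]-p[0],W[...,1]-p[1]); m=(r<80)
    print(n,m.sum(),np.histogram(W[...,2][m],[-10,5,15,40,80,120,200,400])[0])
cv2.imwrite('pics/6.png',load('side')[0])
E
```

```text
6.9 [556.3 -49.2 180.7] jaw deg 89.0 pitch 1.547 gap 58.1 F [-0.1 -1.  -4.1]
scene 6758 [1888   10   30   38    0  805 2407]
side 9769 [2457   65    0   37    0  840 2673]
```

View pics/6.png

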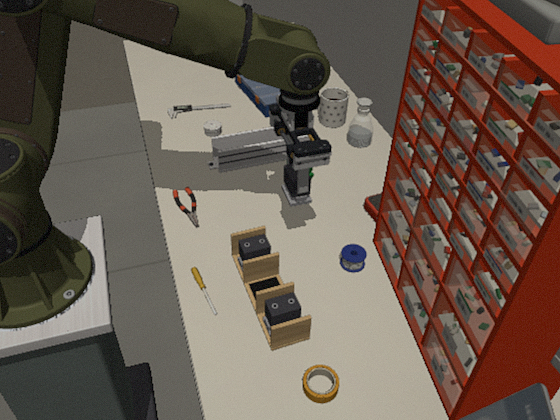

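The side view shows the stop held over bare desk at about (298,185) px. The reel, rack and other clutter are clear of it. Lowering.

Emit:
jog_arm([
  [[0,0,-30,0,0,2],[0,0,-40,0,0,1.9],[0,0,-30,0,0,0],[0,0,-8,0,0,0],[0,0,0,0,0,0]],
])

```text
clock: 7.55
eef_pos: [557.7, -46.2, 73.5]
eef_rot: [0.705, 1.542, -0.804]
wrist_force: [-0.4, 0.1, -3.2]
finger_gap: 57.8
```

Emit:
jog_arm([
  [[0,0,-12,0,0.7,0],[0,0,-8,0,0,0],[0,0,0,0,0,0]],
])

```text
clock: 7.85
eef_pos: [559.5, -46.0, 55.5]
eef_rot: [0.43, 1.546, -1.078]
wrist_force: [-0.4, 0.4, -3.7]
finger_gap: 58.0
```

Emit:
jog_arm([
  [[0,0,-4,0,0,0],[0,0,-2,0,0,0],[0,0,0,0,0,0]],
])

```text
clock: 8.15
eef_pos: [560.3, -46.2, 50.3]
eef_rot: [0.499, 1.545, -1.01]
wrist_force: [0.7, -0.0, -3.5]
finger_gap: 58.3
```

Emit:
jog_arm([
  [[0,0,-2,0,0,0],[0,0,0,0,0,0]],
])

```text
clock: 8.35
eef_pos: [561.3, -46.3, 50.0]
eef_rot: [0.579, 1.543, -0.929]
wrist_force: [0.4, 1.2, -3.5]
finger_gap: 58.1
```

Emit:
jog_arm([
  [[-1,0,-3,0,0,0],[0,0,0,0,0,0]],
])

```text
clock: 8.55
eef_pos: [562.4, -46.7, 49.9]
eef_rot: [0.726, 1.539, -0.783]
wrist_force: [-0.6, -0.9, -3.5]
finger_gap: 58.4
```

```bash
python3 - <<'E'
from h import *
s=manip.read_state()
for k in ['joints','qd','effort','eef_pos','eef_rot','wrist_force','moment']: print(k,np.round(s[k],4))
im,d,W=grab('side'); im2,d2,W2=grab('scene')
b=cv2.resize(im[130:260,230:400],(800,600),interpolation=cv2.INTER_CUBIC)
cv2.imwrite('pics/7.png',b)
E
```

```text
joints [-0.139   0.5222  1.6517 -0.024   0.9421  1.3833]
qd [-0.002  -0.0113 -0.0115 -0.0009 -0.0006 -0.0004]
effort [-4.42000e-02 -6.19216e+01 -3.08683e+01 -1.52000e-02 -1.87800e-01
 -6.70000e-03]
eef_pos [562.4071 -46.6515  49.8763]
eef_rot [ 0.7257  1.5385 -0.7828]
wrist_force [-0.641  -0.9026 -3.5279]
moment [0.0192 0.0111 0.0186]
```

View pics/7.png

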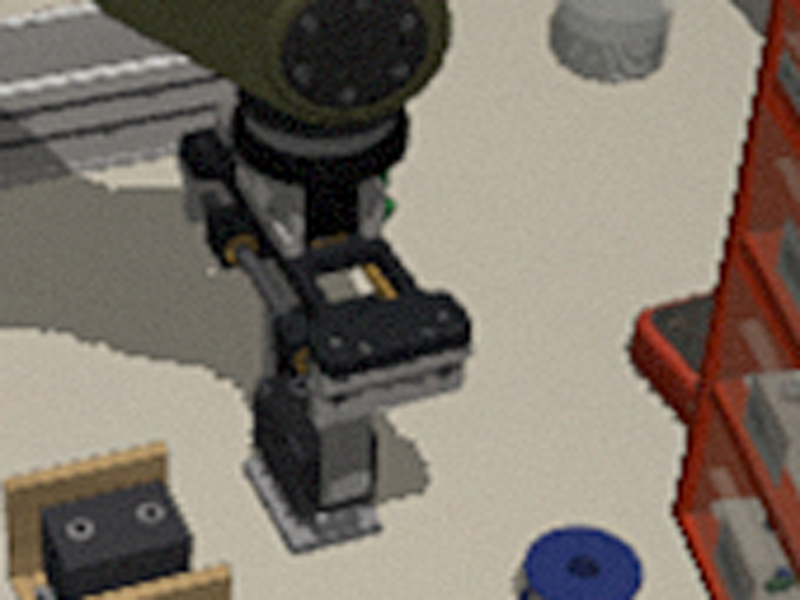

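Emit:
jog_arm([
  [[-2,0,-3,0,0.9,0]],
])

```text
clock: 8.75
eef_pos: [562.6, -46.9, 49.0]
eef_rot: [0.448, 1.544, -1.061]
wrist_force: [2.9, -1.5, 31.9]
finger_gap: 58.2
```

Emit:
jog_arm([
  [[-1,0,-2,0,0.2,0]],
])

```text
clock: 8.85
eef_pos: [562.8, -46.9, 49.0]
eef_rot: [0.424, 1.544, -1.084]
wrist_force: [-8.4, 1.7, 21.2]
finger_gap: 58.3
```

Firm contact with the desk at z 49. Letting go.

Emit:
jog_arm([
  [[0,0,0,0,0,0],[0,0,0,0,0,0],[0,0,0,0,0,0]],
], gripper=0.8)

```text
clock: 9.15
eef_pos: [563.2, -46.9, 49.5]
eef_rot: [0.447, 1.544, -1.062]
wrist_force: [-0.5, 1.1, 0.1]
finger_gap: 79.0
```

Emit:
jog_arm([
  [[0,0,15,0,0,0],[0,0,40,0,0,0],[0,0,40,0,0,0],[0,0,0,0,0,0]],
])

```text
clock: 9.55
eef_pos: [561.9, -46.8, 149.2]
eef_rot: [0.357, 1.545, -1.152]
wrist_force: [-0.1, 0.2, 0.4]
finger_gap: 84.7
```

Emit:
jog_arm([
  [[0,0,0,0,0,8.2],[0,0,0,0,0,8.2],[0,0,0,0,0,8.2],[0,0,0,0,0,8.2],[0,0,0,0,0,8.2]],
])

```text
clock: 10.05
eef_pos: [561.7, -46.7, 152.2]
eef_rot: [0.422, 1.543, -0.346]
wrist_force: [-0.8, 0.4, 0.6]
finger_gap: 84.5
```

Emit:
jog_arm([
  [[0,0,0,0,0,8.2],[0,0,0,0,0,8.2],[0,0,0,0,0,8.2],[0,0,0,0,0,8.2],[0,0,0,0,0,8.2]],
])

```text
clock: 10.55
eef_pos: [560.7, -46.6, 152.7]
eef_rot: [0.435, 1.545, 0.413]
wrist_force: [-0.2, -0.2, 0.1]
finger_gap: 84.1
```

Emit:
jog_arm([
  [[0,0,0,0,0,5],[0,0,0,0,0,0]],
])

```text
clock: 10.75
eef_pos: [560.4, -46.6, 152.9]
eef_rot: [0.449, 1.545, 0.522]
wrist_force: [-0.0, 0.2, 0.0]
finger_gap: 84.4
```

```bash
python3 wl.py 57 67 pics/8.png; python3 wl.py 2 14 pics/8.png
```

```text
10.75 [560.4 -46.6 152.9] jaw deg 4.15 pitch 1.545 gap 84.4 F [-0.   0.2  0. ]
[277. 221.] 3684 [561.8 -46.3  62.1] [562.1 -47.7] [39.9 57.5] 3.4 [115.  16.  73.]
[130. 226.] 1202 [450.  -56.5  65.7] [449.7 -57.7] [76.1  8.7] 2.6 [ 17. 117. 152.]
[133. 253.] 357 [450.9 -79.   63. ] [450.7 -79.4] [56.4  2.2] 2.9 [82. 19. 28.]
[162. 401.] 321 [ 472.1 -217.1   60.2] [ 471.9 -216.9] [ 6.5 48.6] 87.9 [ 17. 121.  64.]
10.8 [560.4 -46.6 152.9] jaw deg 3.98 pitch 1.545 gap 84.4 F [ 0.4 -0.7  0.5]
[34. 34.] 1987 [356.3  85.9   9.4] [354.4  79.5] [28.4 62.1] 5.6 [16. 46. 83.]
[396.   5.] 243 [648.6 129.3   7.5] [648.1 128. ] [10.4 20.3] 88.7 [ 60. 153.  91.]
[483. 195.] 492 [752.6 -22.4   9.6] [755.3 -26. ] [75.1 14.2] 87.7 [  6. 207.  70.]
[275. 177.] 201 [556.1 -18.6   8. ] [559.8 -20.3] [46.2 10.1] 7.2 [13. 21. 98.]
[175. 219.] 525 [480.7 -62.8   6.6] [450.7 -69.9] [75.7 32.9] 2.3 [ 17. 106.  90.]
[ 26. 250.] 912 [ 332.4 -101.6   11.4] [ 326.3 -105.6] [21.8 57.4] 8.2 [ 21. 191. 129.]
[436. 286.] 300 [ 722.6 -116.2    9.2] [ 732. -113.] [41.3 24.2] 38.3 [  7. 202. 103.]
[197. 300.] 189 [ 490.4 -149.3    6.1] [ 488.7 -143.8] [38.1  8.7] 89.9 [ 17. 113. 134.]
[348. 300.] 350 [ 639.1 -135.9    4.1] [ 638.9 -139.3] [39.3 15.2] 44.1 [65. 70. 79.]
[184. 367.] 873 [ 481.  -216.7    6.8] [ 471.9 -239.4] [51.  65.5] 3.1 [ 19. 107.  84.]
[400. 379.] 160 [ 706.3 -225.1    7.7] [ 705.9 -227.9] [39.8  1.9] 81.6 [  7. 197.  89.]
```

The stop stands on the desk at (562.1, -47.7), with its top at z 62.1 and its width axis at 3.4°. I'll level the tool and descend to grip it across the width.

Emit:
jog_arm([
  [[1,-1,-40,-0.7,1.3,-0.7],[0,0,-35,0,0,0],[0,0,-15,0,0,0],[0,0,0,0,0,0]],
])

```text
clock: 11.25
eef_pos: [561.7, -47.6, 61.3]
eef_rot: [-0.463, 1.569, -0.418]
wrist_force: [0.8, 0.3, 0.8]
finger_gap: 84.8
```

Emit:
jog_arm([
  [[0,0,-12,0,0,0],[0,0,-3,0,0,0],[0,0,0,0,0,0]],
])

```text
clock: 11.55
eef_pos: [562.5, -47.7, 47.1]
eef_rot: [-0.332, 1.567, -0.29]
wrist_force: [0.2, 0.3, 0.6]
finger_gap: 84.6
```

Emit:
jog_arm([
  [[0,0,0,0,0,0],[0,0,0,0,0,0],[0,0,0,0,0,0],[0,0,0,0,0,0],[0,0,0,0,0,0]],
], gripper=-1)

```text
clock: 12.05
eef_pos: [563.5, -47.9, 49.3]
eef_rot: [-0.267, 1.563, -0.226]
wrist_force: [0.4, 0.7, 0.2]
finger_gap: 48.3
```

Emit:
jog_arm([
  [[0,0,-2,0,0,0],[0,0,0,0,0,0],[0,0,0,0,0,0]],
])

```text
clock: 12.35
eef_pos: [563.5, -48.0, 47.6]
eef_rot: [-0.293, 1.563, -0.252]
wrist_force: [-1.0, -0.1, 1.5]
finger_gap: 39.9
```

Emit:
jog_arm([
  [[0,0,15,0,0,0],[0,0,40,0,0,0],[0,0,40,0,0,0],[0,0,10,0,0,0]],
])

```text
clock: 12.75
eef_pos: [561.0, -47.5, 154.9]
eef_rot: [-0.817, 1.57, -0.776]
wrist_force: [-0.2, -0.0, -3.3]
finger_gap: 40.0
```

Emit:
jog_arm([
  [[-15,-20,0,0,0,0],[-30,-36,0,0,0,0],[-30,-36,0,0,0,0],[-25,-30,0,0,0,0],[-5,-5,0,0,0,0]],
])

```text
clock: 13.25
eef_pos: [451.7, -176.3, 154.1]
eef_rot: [-0.063, 1.57, -0.018]
wrist_force: [0.5, -0.1, -4.2]
finger_gap: 39.9
```

Emit:
jog_arm([
  [[0,0,0,0,0,0]],
])

```text
clock: 13.35
eef_pos: [450.9, -176.9, 153.7]
eef_rot: [0.546, 1.57, 0.589]
wrist_force: [0.6, 0.6, -2.7]
finger_gap: 40.0
```

```bash
python3 wl.py 60 75 pics/8.png; echo; python3 wl.py 130 175 pics/8.png|tail -4
```

```text
13.35 [ 450.9 -176.9  153.7] jaw deg 2.45 pitch 1.57 gap 40.0 F [ 0.6  0.6 -2.7]
[284.  53.] 1545 [449.3 -58.5  65.7] [449.6 -58. ] [75.7  8.4] 3.0 [ 17. 117. 122.]
[284. 114.] 4788 [451.6 -98.4  68. ] [451.7 -98.9] [58.1 39.9] 3.5 [103.  17.  55.]
[284. 172.] 1180 [ 453.  -139.4   65.9] [ 453.7 -139.8] [75.5  8.3] 3.0 [ 17. 116. 143.]
[285. 362.] 1075 [ 462.4 -301.4   65.6] [ 462.3 -303.1] [76.2  9.4] 2.7 [ 17. 113. 168.]

13.4 [ 451.3 -176.4  153.6] jaw deg 2.49 pitch 1.57 gap 39.6 F [ 0.6  0.2 -4.2]
[277. 259.] 10716 [ 450.4 -167.   168. ] [ 450.5 -171.1] [63.9 48.6] 2.0 [97. 16. 66.]
```

View pics/8.png

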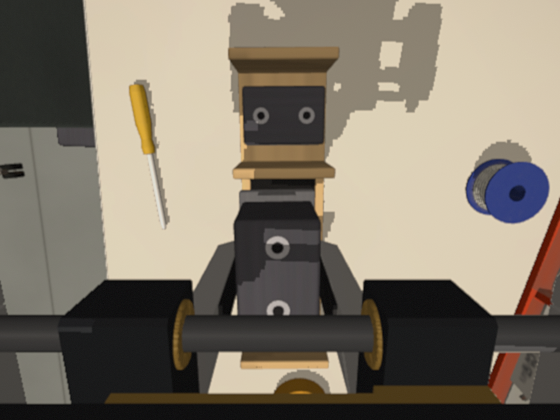

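The wrist view shows the held stop above the middle bay at (278,260), with the boards at rows 172 and 362 on either side. The bay centre from the boards is (456, -180.7). Correcting xy while still above the boards.

Emit:
jog_arm([
  [[5,-4.3,-15,0,0,0.3],[0,0,-12,0,0,0],[0,0,0,0,0,0]],
])

```text
clock: 13.75
eef_pos: [458.7, -177.8, 125.2]
eef_rot: [0.741, 1.57, 0.794]
wrist_force: [-0.8, -0.5, -3.3]
finger_gap: 39.9
```

Emit:
jog_arm([
  [[-2.5,-3.2,0,0,0,0],[0,0,0,0,0,0]],
])

```text
clock: 13.95
eef_pos: [456.4, -180.2, 125.3]
eef_rot: [1.368, 1.57, 1.422]
wrist_force: [0.3, -0.3, -3.3]
finger_gap: 40.0
```

Emit:
jog_arm([
  [[0,-0.6,-15,0,0,0],[0,0,-15,0,0,0],[0,0,0,0,0,0]],
])

```text
clock: 14.25
eef_pos: [457.2, -180.9, 96.4]
eef_rot: [-0.096, 1.568, -0.041]
wrist_force: [0.6, 0.2, -4.2]
finger_gap: 39.9
```

Emit:
jog_arm([
  [[-1,0,-15,0,0,0],[0,0,-15,0,0,0],[0,0,-7,0,0,0],[0,0,0,0,0,0]],
])

```text
clock: 14.65
eef_pos: [457.7, -181.4, 62.0]
eef_rot: [-0.332, 1.563, -0.277]
wrist_force: [1.2, 0.2, -3.2]
finger_gap: 40.1
```

Emit:
jog_arm([
  [[-1,0.4,-5,0,0.4,0],[0,0,-3,0,0,0]],
])

```text
clock: 14.85
eef_pos: [457.5, -181.4, 55.4]
eef_rot: [-1.074, 1.567, -1.019]
wrist_force: [-0.4, 1.0, -4.4]
finger_gap: 40.0
```

Emit:
jog_arm([
  [[-1,0,-2,0,0,0]],
])

```text
clock: 14.95
eef_pos: [456.7, -181.4, 53.6]
eef_rot: [-1.001, 1.567, -0.947]
wrist_force: [-0.4, 0.2, -4.0]
finger_gap: 40.0
```

Emit:
jog_arm([
  [[-0.5,0,-2,0,0,0]],
])

```text
clock: 15.05
eef_pos: [456.6, -181.5, 53.3]
eef_rot: [-0.905, 1.566, -0.85]
wrist_force: [-12.1, 5.1, 34.3]
finger_gap: 39.9
```

Contact on the base. Releasing. The fingers open towards the bay's open sides, about 60 mm each way from centre, where it's clear.

Emit:
jog_arm([
  [[0,0,0,0,0,0],[0,0,0,0,0,0],[0,0,0,0,0,0]],
], gripper=0.6)

```text
clock: 15.35
eef_pos: [457.6, -182.0, 55.0]
eef_rot: [-0.743, 1.562, -0.687]
wrist_force: [-0.1, -0.8, 0.4]
finger_gap: 60.5
```

Emit:
jog_arm([
  [[0,0,15,0,0,0],[0,0,35,0,0,0],[0,0,45,0,0,0],[0,0,45,0,0,0],[0,0,0,0,0,0]],
])

```text
clock: 15.85
eef_pos: [456.3, -181.6, 199.4]
eef_rot: [-0.815, 1.564, -0.76]
wrist_force: [-0.4, 0.4, -1.2]
finger_gap: 75.6
```

```bash
python3 wl.py 60 75 pics/9.png; python3 - <<'E'
from h import *
im,d,W=grab('side'); im2,_,W2=grab('scene'); 
for w,c in ((W,(654,-150)),(W2,(654,-150)),(W,(474,430)),(W2,(474,430))):
    m=(np.hypot(w[...,0]-c[0],w[...,1]-c[1])<60)&(w[...,2]>18)&(w[...,2]<40); print(cv2.minAreaRect(w[m][:,:2].astype(np.float32)))
cv2.imwrite('pics/9b.png',cv2.resize(im[200:360,200:400],(750,600)))
E
```

```text
15.85 [ 456.3 -181.6  199.4] jaw deg 3.15 pitch 1.564 gap 75.6 F [-0.4  0.4 -1.2]
[277.  58.] 1065 [449.4 -58.6  65.8] [449.6 -58.1] [75.2  8.5] 2.6 [ 17. 118. 109.]
[277. 110.] 3474 [451.7 -98.3  68. ] [451.8 -98.6] [57.6 40.3] 1.9 [104.  18.  58.]
[277. 160.] 866 [ 453.7 -139.6   65.9] [ 453.8 -139.7] [74.7  7.9] 3.1 [ 17. 116. 179.]
[277. 206.] 2863 [ 455.9 -179.8   68.1] [ 455.8 -181.7] [39.7 58.5] 4.1 [122.  15.  74.]
[546. 263.] 713 [ 709.8 -224.2   65.5] [ 711.6 -213.1] [68.2  5. ] 79.1 [ 19.  77. 110.]
[277. 248.] 761 [ 458.  -220.3   65.8] [ 457.7 -221.3] [75.2  8.2] 2.9 [ 17. 117. 167.]
[277. 289.] 2509 [ 460.  -260.1   68.1] [ 460.1 -262.6] [58.  41.1] 3.0 [110.  17.  73.]
((654.06640625, -151.03216552734375), (55.21128463745117, 51.60487747192383), 73.25651550292969)
((668.956787109375, -147.546142578125), (83.37142181396484, 54.5044059753418), 10.236552238464355)
((470.909423828125, 427.62396240234375), (45.72632598876953, 53.353782653808594), 29.56651496887207)
((474.49200439453125, 430.79364013671875), (49.981651306152344, 52.24464797973633), 69.08747863769531)
```

View pics/9.png

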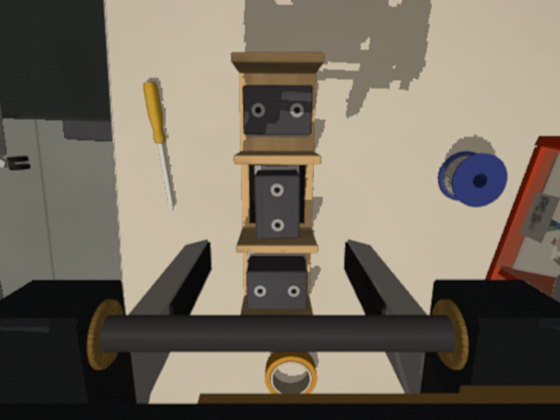

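The wrist view shows the stop in the middle bay at (277,203), upright and between the boards. Both stored stops, at (277,110) and (277,283), are where they were. Handing in.

```bash
python3 -c "
from cell import manip
print(manip.read_state()['wrist_force'],manip.sign_off())"
```

```text
the job is handed in; nothing more can be done
[ 0.35022851  0.86433632 -0.16736533] None
```

The stop is standing in the rack's empty middle bay and the job is handed in, at about 16 s of the 54 s allowed. I slid it to trough x ≈ -87 mm and lifted it out. I then stood it on bare desk at about (562, -48) and let go, took it again across its width and placed it in the bay.

**Last checks (wrist camera):**
- **Position:** the stop is about 1 mm from the bay's centre. Its top is at z ≈ 68, so its foot is on the base.
- **Angle:** its length is about 1° off the rack's row direction.
- **Stored stops:** they are within about 1 mm of where they started.
- **Robot:** the gripper was open and clear above the rack, and the wrist force was near zero.
- **Tin and reel:** the tin is within about 4 mm of its start in both cameras, and the reel is unmoved in the side camera. My scene-camera reel measurement was about 15 mm off, but the patch it measured was 83 mm long, so I think it took in something beside the reel.

**One disagreement:** the two stored stops stand with their length along the rack's depth (x), not along the row. The judging rule asks for the stop's x axis along the rack's y, so I followed the rule. That means it sits at right angles to its two neighbours.

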